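# Tare the counting scale with its tray and check it with the large weight

## Task

Get the counting scale ready: set the empty kraft tray gently on the steel pan, centred and with its long sides along the pan's long sides, let go of it, and press the white tare key fully down. Then check the scale by standing the larger of the two steel check weights gently in the middle of the tray, centred over the pan, and leave it there; do not press the key with the weight on, do not push hard on the sprung pan, and leave the small weight, carton, tape roll and pliers where they are.

Things in the scene. Friction and masses are not known exactly. Their poses are not given: they have to be found in the camera images.
- scale: Fixed grey counting scale on the bench, base 190 mm wide (its y) and 235 mm deep (its x), 40 mm high. Origin on the bench under the middle of the pan; x points from the low key console (36 mm high, at -x, on the robot's side) to the back, z up. It stands at different places and yaws.
- pan_centre (a point): Middle of the top face of the scale's flat steel pan: 150 mm (its x) by 180 mm (its y, the long side), plate 6 mm thick; axes parallel to the scale's. Top is 72 mm above the bench when empty and sinks with load.
- pan (a joint): How far the sprung pan has sunk, m: 0 empty, 25 mm end stop, spring about 0.6 N per mm (the tray sinks it about 1.6 mm, tray and large weight about 10 mm). More than 20 mm counts as pushed or dropped too hard.
- key_top (a point): Middle of the top face of the white round tare key, 26 mm diameter, in a black round collar 42 mm across, on the scale's console; the only raised key; 54 mm above the bench, it moves straight down. In the scale's frame at x -108 mm, y +52 mm.
- key (a joint): Travel of the tare key, m: 0 up, 6 mm fully down (needs about 5 N; 4.5 mm or more counts as pressed); springs back.
- tray: Loose empty open tray of stiff brown kraft board, 64 mm (its x) by 110 mm (its y, long side), 40 mm high, walls and floor 4 mm thick, about 0.1 kg; much smaller than the row of kraft boxes along the left edge of the bench. Origin at the centre of its underside, z up. Grasp it across the 64 mm width.
- big_weight: Loose large check weight of plain steel, 0.5 kg: upright cylinder 38 mm diameter, 52 mm high, then a 12 mm thick neck and a round knob of 18 mm diameter from 65 to 77 mm height; 78 mm high in all. Origin at the centre of its underside, z up.
- small_weight: Loose small check weight, same shape, 0.2 kg: 28 mm diameter, 62 mm high with its 14 mm knob. Origin at the centre of its underside. To be left alone.
- carton: Closed brown carton, 90 by 120 mm, 80 mm high, bystander. Origin at the centre of its underside.
- tape_roll: Clear tape roll lying flat, 96 mm outer diameter, 48 mm high, bystander. Origin at the centre of its underside.
- pliers: Red-handled pliers lying flat, 150 mm long, 16 mm high, bystander. Origin on the bench under the pivot.
Things that resemble listed ones, but are neither listed nor needed, are in the scene too. What is shaped like the big_weight but pink or yellow is not meant.

How it is judged:
By the outcome, as a careful person would: the job done as asked, in the order asked, and still so for the second after the job is handed in, with the robot touching nothing.
It also fails if it takes over 64 s, if anything falls off the work surface, if the arm or the gripper's body presses on something with over 40 N, if the wrist force passes 120 N, or if a joint passes its speed limit or range.

## Robot

A 6-joint arm with a two-finger parallel gripper is mounted at the origin on the work surface. World frame = base frame: x ahead of the robot, y to its left, z up, the work surface at z = 0. Lengths are in mm, angles in rad, forces in N, time in s.
With the tool pointing down it reaches from about 325 to 900 mm from the base axis. Payload 6.1 kg.
Tool frame: the origin (TCP) lies on the centre line of the jaws, within the pads' length; the fingertips stand 22 mm ahead of it and the grasp point (between the pads) lies 3 mm ahead of it (robot.tip_extent is the distance from the TCP to the fingertips, in mm); z points along the fingers, y is the direction in which the jaws open and shut (so a half turn about z gives the same grasp; the last joint's range is limited). The gripper opens to 87 mm and grips with 3 to 60 N. Pads are 19 mm wide; open, the fingers measure 117 mm over their backs; the gripper's body (75 mm by 190 mm) begins 51 mm behind the grasp point.
Start: joints at [-1.227, 0.22, 1.526, -0, 1.395, -0.126], TCP at [282.935, -557.283, 244.538] pointing down, gripper open.
Joint ranges: [-2.98, 2.98], [-0.91, 2.08], [0.09, 2.57], [-1.24, 4.39], [0.2, 2.65], [-2.68, 2.68]. Speed limits (rad/s): [2.57, 2.57, 3.01, 3.14, 3.14, 3.14].

## Interface

Orientations are given as [roll, pitch, yaw] about the fixed x, y, z axes, in that order (R = Rz(yaw) Ry(pitch) Rx(roll)).
In Python, from workcell import robot gives the robot as it stands.
- The arm moves only by the tool jog_arm, never from a script. Its argument "motion" is a list of rows, each an object with "translation": the shift along the tool's x, y, z in cm, a list of three; "delta_rot": the turn, a rotation vector about the tool's x, y, z in degrees, a list of three; "grip": the opening, from -1 (shut) to 1 (fully open). A call has 1 to 12 rows; each row shifts and turns the commanded pose from where the row before left it, along the tool's axes as they then stand; what a row does not reach is not made up. A row lasts 1/8 s, in which the tool goes at most 62.5 mm and 10.7 degrees, less where a joint would pass 70% of its speed; a pose out of reach is approached as far as the arm can. A call is refused whole if a number of a shift passes 6.25 or a number of a turn 10.7, either way. A call with a gripper value outside its range is refused whole. The fingers move at their own pace and stop on an object; the grip force is fixed at half the most. Time passes only in rows, so rows that do not move let the fingers close. It gives the time, the measured TCP pose, the force and the opening at its end, in the units of the state.
- robot.get_state(): the state, without advancing time (a new reading comes with each control period).
- robot.get_image(name): name is "scene" or "top"; returns a dict with "image" (420x560x3 uint8, red, green, blue), "fx", "fy", "cx", "cy" (pixels), "position" and "orientation" of the camera in the world. Camera axes: x right, y down, z forward; pixel columns grow to the right and rows downward; lengths in mm; the calibration is good to about 2 mm. A picture is of the moment at which its call begins. There is no depth.
- robot.job_done(): hands the job in, once; it reports no verdict.
The state is a dict: "t": time; "q": joint angles; "joint_velocities": joint speeds; "joint_torque": joint torques, N m; "tool_pos": TCP position; "tool_rot": TCP orientation; "contact_force": force on the tool from outside, world axes, zero at the start; "wrist_torque": the same for the moment, N m; "finger_gap": finger opening in mm.
Only numpy, scipy, OpenCV 4.12 (cv2) and the standard library are available. Lean on these libraries where they do the work, as an engineer would, in place of code of your own. Each camera call takes 0.05 s, during which the arm holds its last target.

## Working session

There is one attempt and no reset: what is moved stays moved. The work goes in short steps, Python scripts to look and compute and a tool call to move; the robot and the scene stay as the last step left them, time stands still between calls to the robot, and variables do not carry over. Pictures are saved under pics/ and viewed, and the job is handed in when it is done.

Besides the shell and the picture viewer there is one more tool, called after "Emit:" by a JSON object that holds its "fn" and its "kwargs", one argument or row to a line. jog_arm: Moves the arm, as the interface text tells. Its arguments: {"type":"object","properties":{"motion":{"type":"array"}},"required":["motion"]}

```bash
mkdir -p pics; ls; cat > h.py <<'E'
import numpy as np,cv2,json
from scipy.spatial.transform import Rotation as R
from workcell import robot
def grab(n,tag):
    d=robot.get_image(n); cv2.imwrite(f'pics/{tag}.png',cv2.cvtColor(d['image'],cv2.COLOR_RGB2BGR))
    np.save(f'pics/{tag}.npy',d,allow_pickle=True); return d
def load(tag): return np.load(f'pics/{tag}.npy',allow_pickle=True).item()
def rot(d):
    o=np.array(d['orientation'],float)
    return o if o.shape==(3,3) else R.from_euler('xyz',o).as_matrix() if o.size==3 else R.from_quat(o).as_matrix()
def plane(d,u,v,z):
    r=rot(d)@np.array([(u-d['cx'])/d['fx'],(v-d['cy'])/d['fy'],1.])
    p=np.array(d['position'],float); return p+r*(z-p[2])/r[2]
def proj(d,P):
    c=rot(d).T@(np.array(P,float)-np.array(d['position'],float)); return d['cx']+d['fx']*c[0]/c[2],d['cy']+d['fy']*c[1]/c[2]
E
python3 - <<'E'
from h import *
for n in('scene','top'):
    d=grab(n,n+'0'); print({k:v for k,v in d.items() if k!='image'})
print(robot.get_state())
E
```

```text
pics
{'fx': 379.5565475591294, 'fy': 379.5565475591294, 'cx': 284.0366224112785, 'cy': 208.08256481517986, 'position': array([1235.47884193,  118.41118851,  684.07878501]), 'orientation': array([-2.32833713, -0.01474001,  1.81100609])}
{'fx': 497.3134352111353, 'fy': 497.3134352111353, 'cx': 280.48340148303595, 'cy': 216.39634362941845, 'position': array([ 516.48998851,  -23.1301346 , 1506.82832444]), 'orientation': array([-3.08938467,  0.0095648 , -1.55245015])}
{'t': 0.1, 'q': array([-1.22710382e+00,  2.21172291e-01,  1.52745971e+00, -2.34004271e-05,
        1.39468980e+00, -1.26085042e-01]), 'joint_velocities': array([-0.00090461, -0.00237463, -0.00141019,  0.00066937, -0.0015809 ,
        0.00052516]), 'joint_torque': array([ 2.53377293e-03, -4.95945704e+01, -3.88518441e+01,  7.01991795e-02,
        5.15104551e-02, -6.33120453e-05]), 'tool_pos': array([ 282.75754027, -556.8170274 ,  243.55068352]), 'tool_rot': array([-3.13987434e+00, -1.94593147e-04,  4.69781502e-01]), 'contact_force': array([ 0.54869249,  0.29690988, -0.301349  ]), 'wrist_torque': array([-0.00059287, -0.01596361, -0.00885929]), 'finger_gap': 87.05349738080615}
```

View pics/scene0.png

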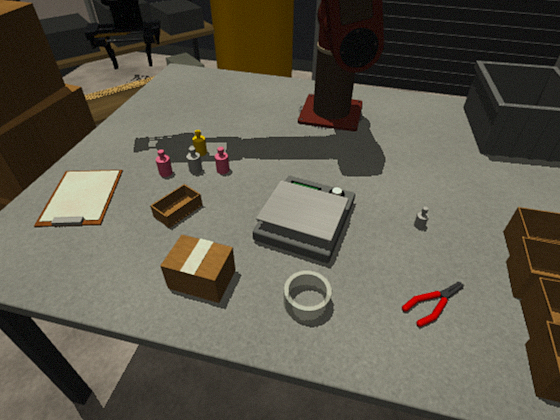

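View pics/top0.png

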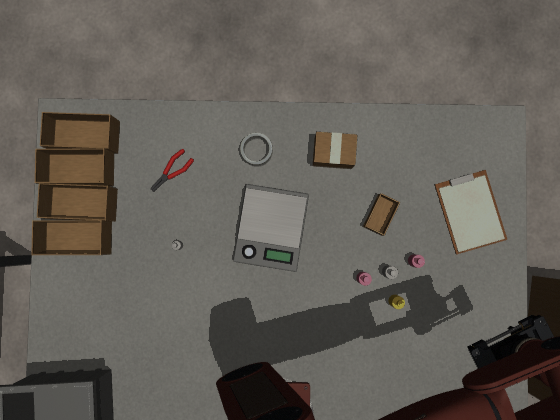

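The scene shows, in top-view pixels:
- Scale at (270,228), with the white key at (249,252).
- Tray at (380,214).
- Candidates for the big weight: grey (391,271), pink (364,279) and (417,262), yellow (398,302), and the small grey one at (177,245). The grey one at (391,271) fits the description.
- Candidates for the tray: the loose one at (380,214), and the left-edge boxes at (75,130) to (70,238), which are too large. I choose the loose one.

Next I'll check both choices in a close crop.

```bash
python3 - <<'E'
import cv2,numpy as np
t=cv2.imread('pics/top0.png'); s=cv2.imread('pics/scene0.png')
a=cv2.resize(t[180:320,340:440],None,fx=4,fy=4,interpolation=cv2.INTER_CUBIC)
b=cv2.resize(s[120:230,140:240],None,fx=4,fy=4,interpolation=cv2.INTER_CUBIC)
c=np.zeros((560,800,3),np.uint8); c[:560,:400]=a; c[:440,400:]=b
cv2.imwrite('pics/crop1.png',np.clip(c*1.5,0,255).astype(np.uint8))
a=cv2.resize(t[175:280,225:320],None,fx=5,fy=5,interpolation=cv2.INTER_CUBIC)
cv2.imwrite('pics/crop2.png',np.clip(a*1.3,0,255).astype(np.uint8))
E
```

```text
(no output)
```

View pics/crop1.png

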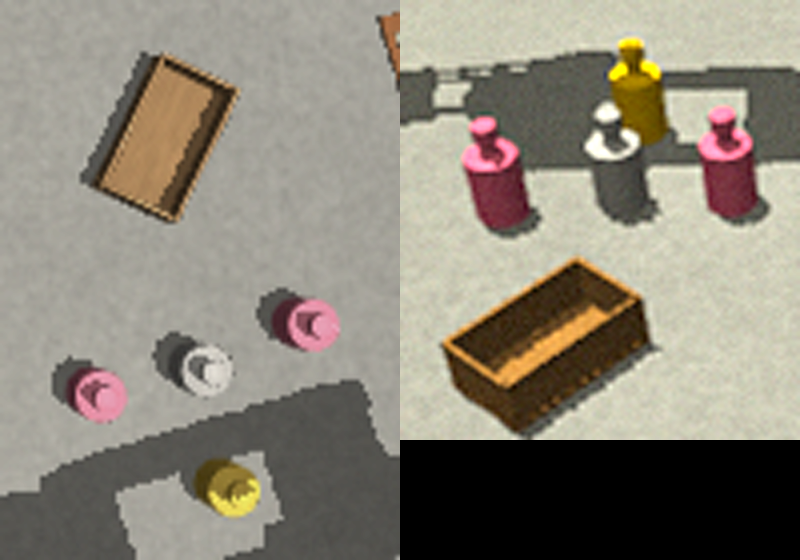

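View pics/crop2.png

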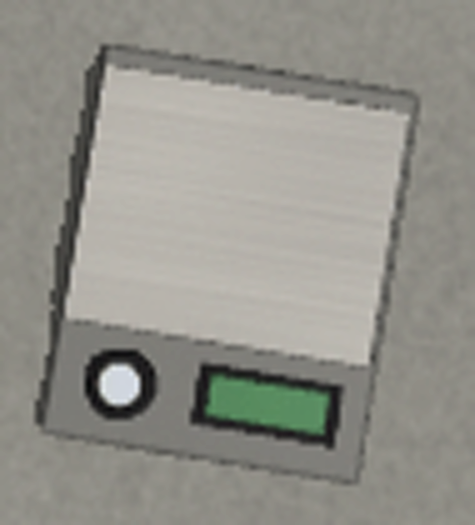

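The crop confirms that the plain steel full-size weight is at top (391,272), between the pinks, and the small open tray is at (382,214). Now I'll measure.

```bash
cat > m.py <<'E'
from h import *
d=load('top0');s=load('scene0')
def big(m):
    c,_=cv2.findContours(m,cv2.RETR_EXTERNAL,cv2.CHAIN_APPROX_NONE);return max(c,key=cv2.contourArea)
def roi(d,x0,x1,y0,y1,f):
    im=d['image'];h=cv2.cvtColor(im,cv2.COLOR_RGB2HSV);m=(f(h[...,0].astype(int),h[...,1].astype(int),h[...,2].astype(int))*255).astype(np.uint8)
    k=np.zeros_like(m);k[y0:y1,x0:x1]=m[y0:y1,x0:x1];return k
def rect(d,m,z):
    c=cv2.convexHull(big(m)).reshape(-1,2)
    P=np.array([plane(d,u,v,z)[:2] for u,v in c],np.float32)
    return cv2.minAreaRect(P)
E
python3 - <<'E'
from m import *
im=d['image']; h=cv2.cvtColor(im,cv2.COLOR_RGB2HSV)
print('pan/base/tray hsv',h[215,270],h[255,270],h[214,380],h[188,270])
print(h[210,360:402].tolist())
print(h[225,236:312].tolist())
for V in(120,130,140):
    m=roi(d,230,320,180,275,lambda H,S,v:(v>V)&(S<60));m=cv2.morphologyEx(m,cv2.MORPH_OPEN,np.ones((3,3)));print(V,rect(d,m,72))
for S0 in(90,110):
    m=roi(d,355,405,185,242,lambda H,S,v:(S>S0)&(H<25));print(S0,rect(d,m,40))
m=roi(d,240,260,242,262,lambda H,S,v:v>150);M=cv2.moments(m,True);u,v=M['m10']/M['m00'],M['m01']/M['m00'];print('key',u,v,M['m00'],plane(d,u,v,54))
m=roi(d,380,402,260,284,lambda H,S,v:v>145);M=cv2.moments(m,True);u,v=M['m10']/M['m00'],M['m01']/M['m00'];print('wt',u,v,M['m00'],plane(d,u,v,52),plane(d,392,272.3,77))
m=roi(s,325,350,180,200,lambda H,S,v:v>170);M=cv2.moments(m,True);u,v=M['m10']/M['m00'],M['m01']/M['m00'];print('key s',u,v,M['m00'],plane(s,u,v,54))
m=roi(s,185,205,145,178,lambda H,S,v:v>130);c=big(m);print('wt s',cv2.boundingRect(c))
E
```

```text
pan/base/tray hsv [ 19  14 141] [ 65  95 105] [ 16 121 118] [23 13 81]
[[21, 17, 108], [19, 18, 112], [26, 16, 109], [25, 14, 112], [21, 15, 117], [23, 18, 114], [26, 16, 112], [20, 14, 56], [15, 18, 58], [20, 13, 58], [23, 42, 49], [14, 120, 32], [16, 124, 64], [16, 123, 116], [16, 122, 115], [16, 121, 114], [16, 122, 119], [16, 121, 118], [16, 120, 119], [16, 122, 119], [16, 122, 121], [16, 120, 121], [16, 119, 120], [16, 119, 118], [16, 122, 117], [16, 122, 117], [16, 122, 119], [16, 121, 120], [16, 123, 112], [15, 122, 113], [16, 127, 58], [15, 132, 60], [16, 125, 59], [14, 123, 31], [17, 139, 33], [16, 122, 92], [16, 89, 106], [26, 19, 108], [23, 19, 108], [25, 14, 108], [25, 14, 108], [25, 14, 111]]
[[23, 19, 55], [15, 18, 56], [30, 14, 55], [30, 11, 48], [23, 14, 146], [19, 14, 142], [19, 14, 142], [20, 16, 141], [21, 13, 141], [23, 14, 142], [19, 14, 142], [21, 13, 142], [23, 14, 141], [19, 14, 141], [20, 16, 142], [19, 15, 140], [23, 14, 141], [23, 14, 141], [19, 14, 141], [20, 16, 141], [19, 14, 141], [20, 16, 142], [19, 14, 141], [20, 16, 143], [23, 14, 142], [20, 16, 142]
[... 864 characters left out ...]
3343505859375, 16.806793212890625), (176.79762268066406, 146.95419311523438), 81.80218505859375)
140 ((588.0673828125, 16.269561767578125), (191.55258178710938, 132.3383331298828), 73.97525787353516)
90 ((605.4253540039062, -304.47802734375), (68.17208862304688, 111.30425262451172), 65.04964447021484)
110 ((605.636962890625, -304.488037109375), (66.12944793701172, 109.63037109375), 64.93777465820312)
key 248.3265306122449 251.42857142857142 49.0 [488.17502979  84.05609776  54.        ]
wt 393.3333333333333 272.5 6.0 [ 434.86560505 -338.72794381   52.        ] [ 436.76505435 -329.50133497   77.        ]
key s 336.1 192.4625 80.0 [496.79637158  82.87693804  54.        ]
wt s (185, 163, 20, 15)
```

```bash
python3 - <<'E'
from m import *
h=cv2.cvtColor(d['image'],cv2.COLOR_RGB2HSV)[...,2]
print(h[262:284,380:402])
h=cv2.cvtColor(s['image'],cv2.COLOR_RGB2HSV)[...,2]
print(h[144:178,182:206])
print(plane(d,391.4,272.1,52),plane(d,392.3,272.2,78))
st=robot.get_state();print(st['tool_pos'],st['tool_rot'])
E
```

```text
[[111 111 107 105 103 109 109 110 109 110 111 110 109 110 107 103 110 111
  111 110 110 108]
 [112 107  58  56  58 107 108 111 111 113 113 111 108 110 108 107 111 113
  113 111 110 107]
 [108  56  59  58  57  57  56  57 105 108 110 110 109 110 109 110 112 112
  111 111 110 109]
 [ 59  58  56  57  56  55  52  49  50  90  93 108 112 110 108 110 110 110
  109 108 108 109]
 [ 57  57  56  54  45  38  41  40  49  74  88 102 129 117  95 109 107 104
  107 107 106 106]
 [ 57  59  56  45  37  38  39  58  95 144 139 143 141 144 137 100 108 102
  106 108 106 104]
 [ 59  58  50  37  38  38  51 133 132 133 134 139 141 140 136 139 121 103
  107 110 109 107]
 [ 58  58  41  35  35  42 107 128  74  76  77  79 138 137 135 135 138  68
  109 109 109 108]
 [ 59  58  41  35  38  57 133  72  73  75  76  68  91 110 134 112 137 127
  110 109 110 109]
 [ 58  58  37  36  37  64 131  71  72  74  46 119 142 148 143 141 137 138
  109 108 109 108]
 [ 59  58  36  36  38  86 132  80  71  63  57 142 144 151 146 142 135 138
  107 110 110 109]
 [ 66  55  46  34  37  80 133 132  80  64  57 140 144 152 147 144 139 138
   
[... 3863 characters left out ...]
 55  81 128]
 [135 140 140 139 135 139 140 145 126  82  62  48  50  52  53  51  50  53
   57  63  58  82 102 118]
 [138 141 137 132 136 136 136 136 142 137  94  44  53  56  59  50  55  63
   54  51  50 107 151 144]
 [137 137 132 132 132 136 133 141 143 142 126 101 102  82  47  58  53  80
  108 108  99 116 145 141]
 [138 140 137 139 136 131 137 137 139 134 142 143 146 126  98 101 100 130
  153 148 149 140 138 137]
 [134 140 138 140 137 138 141 136 137 139 139 138 145 146 145 141 146 139
  145 146 145 138 134 135]]
[ 435.91685694 -333.11443658   52.        ] [ 437.12113879 -330.13950907   78.        ]
[ 282.75754027 -556.8170274   243.55068352] [-3.13987434e+00 -1.94593147e-04  4.69781502e-01]
```

Measured so far:
- Pan centre at (587.2, 16.9), yaw −8.2°. The key, located separately, agrees with this to within 0.5 mm.
- Tray at (605, −305), short axis at 65°.
- Big weight at (435.6, −333.3).

I'll start with the yaw turn for the tray grasp.

```bash
cat >> h.py <<'E'
def go(x,y,z,yaw):
    st=robot.get_state();Rm=R.from_euler('xyz',st['tool_rot']).as_matrix()
    t=Rm.T@(np.array([x,y,z])-st['tool_pos'])/10
    Rt=R.from_euler('xyz',[np.pi,0,np.radians(yaw)]).as_matrix()
    rv=R.from_matrix(Rm.T@Rt).as_rotvec(degrees=True)
    print('t',st['t'].__round__(2),'pos',st['tool_pos'].round(1),'rot',np.degrees(st['tool_rot']).round(2),'F',st['contact_force'].round(1),'gap',round(st['finger_gap'],1))
    print('shift cm',t.round(2),'turn',rv.round(2),'rows>=',np.ceil(max(np.linalg.norm(t)/6.25,np.linalg.norm(rv)/10.7)))
E
echo ok
```

```text
ok
```

Emit:
{"fn": "jog_arm", "kwargs": {
  "motion": [
    {"translation": [0, 0, 0], "delta_rot": [0, 0, -10.67], "grip": 1},
    {"translation": [0, 0, 0], "delta_rot": [0, 0, -10.67], "grip": 1},
    {"translation": [0, 0, 0], "delta_rot": [0, 0, -10.67], "grip": 1},
    {"translation": [0, 0, 0], "delta_rot": [0, 0, -10.67], "grip": 1},
    {"translation": [0, 0, 0], "delta_rot": [0, 0, -10.67], "grip": 1},
    {"translation": [0, 0, 0], "delta_rot": [0, 0, -10.67], "grip": 1},
    {"translation": [0, 0, 0], "delta_rot": [0, 0, -10.67], "grip": 1},
    {"translation": [0, 0, 0], "delta_rot": [0, 0, -10.67], "grip": 1},
    {"translation": [0, 0, 0], "delta_rot": [0, 0, -10.67], "grip": 1},
    {"translation": [0, 0, 0], "delta_rot": [0, 0, -10.67], "grip": 1},
    {"translation": [0, 0, 0], "delta_rot": [0, 0, -10.67], "grip": 1},
    {"translation": [0, 0, 0], "delta_rot": [0, 0, -10.67], "grip": 1}
  ]
}}

```text
t: 1.6
tool_pos: [282.8, -557.0, 243.9]
tool_rot: [3.141, -0.001, 2.711]
contact_force: [-0.7, 0.6, 0.1]
finger_gap: 87.1
```

```bash
python3 -c "
from h import *
go(605.2,-305,244,155)"
```

```text
t 1.6 pos [ 282.8 -557.   243.9] rot [ 1.7995e+02 -5.0000e-02  1.5531e+02] F [-0.7  0.6  0.1] gap 87.1
shift cm [-18.77  36.36   0.  ] turn [ 0.05 -0.05  0.31] rows>= 7.0
```

Emit:
{"fn": "jog_arm", "kwargs": {
  "motion": [
    {"translation": [-1.88, 3.64, 0], "delta_rot": [0, 0, 0.3], "grip": 1},
    {"translation": [-1.88, 3.64, 0], "delta_rot": [0, 0, 0], "grip": 1},
    {"translation": [-1.88, 3.64, 0], "delta_rot": [0, 0, 0], "grip": 1},
    {"translation": [-1.88, 3.64, 0], "delta_rot": [0, 0, 0], "grip": 1},
    {"translation": [-1.88, 3.64, 0], "delta_rot": [0, 0, 0], "grip": 1},
    {"translation": [-1.88, 3.64, 0], "delta_rot": [0, 0, 0], "grip": 1},
    {"translation": [-1.88, 3.64, 0], "delta_rot": [0, 0, 0], "grip": 1},
    {"translation": [-1.88, 3.64, 2], "delta_rot": [0, 0, 0], "grip": 1},
    {"translation": [-1.88, 3.64, 3], "delta_rot": [0, 0, 0], "grip": 1},
    {"translation": [-1.88, 3.64, 4], "delta_rot": [0, 0, 0], "grip": 1},
    {"translation": [0, 0, 4], "delta_rot": [0, 0, 0], "grip": 1},
    {"translation": [0, 0, 0], "delta_rot": [0, 0, 0], "grip": 1}
  ]
}}

```text
t: 3.1
tool_pos: [605.8, -306.1, 109.3]
tool_rot: [3.14, -0.01, 2.7]
contact_force: [0.0, -1.0, -0.7]
finger_gap: 87.4
```

```bash
python3 -c "
from h import *
go(605.2,-305,30,155)
grab('top','top1');grab('scene','scene1')
a=cv2.imread('pics/top1.png')[170:300,330:450];b=cv2.imread('pics/scene1.png')[90:250,100:280]
cv2.imwrite('pics/v1.png',np.hstack([cv2.resize(a,(400,433)),cv2.resize(b,(400,433))]))"
```

```text
t 3.1 pos [ 605.8 -306.1  109.3] rot [179.93  -0.56 154.71] F [ 0.  -1.  -0.7] gap 87.4
shift cm [0.02 0.07 7.93] turn [ 0.07 -0.56 -0.29] rows>= 2.0
```

View pics/v1.png

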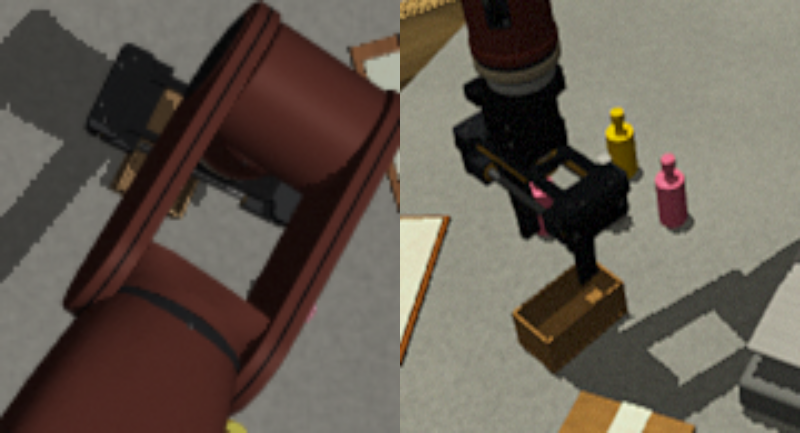

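```bash
python3 -c "
from h import *
s=load('scene1');st=robot.get_state();Rm=R.from_euler('xyz',st['tool_rot']).as_matrix()
for k in(-50,50):
  for z in (87,40,0):
    p=st['tool_pos']+Rm[:,1]*k;p[2]=z;u,v=proj(s,p);print(k,z,((u-100)*400/180).round(),((v-90)*433/160).round())
for a in(-32,32):
  for b in(-55,55):
    t=np.radians(65);p=np.array([605.2,-305,40])+a*np.array([np.cos(t),np.sin(t),0])+b*np.array([-np.sin(t),np.cos(t),0]);u,v=proj(s,p);print('c',((u-100)*400/180).round(),((v-90)*433/160).round())
"
```

```text
-50 87 130.0 233.0
-50 40 138.0 272.0
-50 0 145.0 303.0
50 87 188.0 279.0
50 40 195.0 318.0
50 0 201.0 349.0
c 113.0 309.0
c 189.0 250.0
c 150.0 340.0
c 226.0 278.0
```

```bash
python3 -c "
from h import *
s=load('scene1');st=robot.get_state();Rm=R.from_euler('xyz',st['tool_rot']).as_matrix()
im=cv2.imread('pics/scene1.png')[150:240,135:265];im=cv2.resize(im,None,fx=6,fy=6,interpolation=cv2.INTER_CUBIC)
im=np.clip(im*1.8,0,255).astype(np.uint8)
def dot(p,c):
  u,v=proj(s,p);cv2.circle(im,(int((u-135+.5)*6),int((v-150+.5)*6)),4,c,-1)
for k in(-43,43,58): 
  p=st['tool_pos']+Rm[:,1]*k;p[2]-=22;dot(p,(0,0,255))
t=np.radians(65)
for z in(0,40):
 for a in(-32,32):
  for b in(-55,55):
    p=np.array([605.2,-305,z])+a*np.array([np.cos(t),np.sin(t),0])+b*np.array([-np.sin(t),np.cos(t),0]);dot(p,(0,255,0) if z else (255,255,0))
cv2.imwrite('pics/v2.png',im)"
```

```text
(no output)
```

View pics/v2.png

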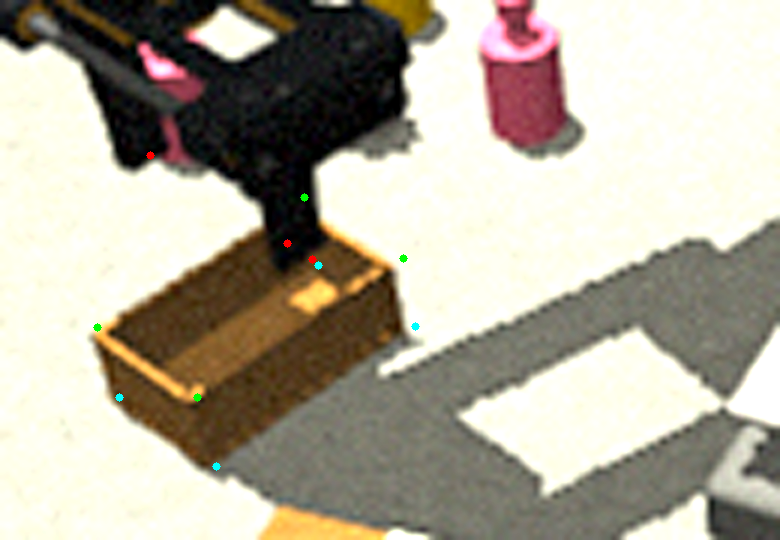

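The view shows the fingers above the tray's long sides, with the finger tip at crop (290,265). The tray's near corners match my estimate at (97,327) and (197,397). I'll descend and grip.

Emit:
{"fn": "jog_arm", "kwargs": {
  "motion": [
    {"translation": [0, 0.05, 2], "delta_rot": [0, 0, -0.3], "grip": 1},
    {"translation": [0, 0, 2], "delta_rot": [0, 0, 0], "grip": 1},
    {"translation": [0, 0, 1.6], "delta_rot": [0, 0, 0], "grip": 1},
    {"translation": [0, 0, 1.3], "delta_rot": [0, 0, 0], "grip": 1},
    {"translation": [0, 0, 1.0], "delta_rot": [0, 0, 0], "grip": 1},
    {"translation": [0, 0, 0], "delta_rot": [0, 0, 0], "grip": 1},
    {"translation": [0, 0, 0], "delta_rot": [0, 0, 0], "grip": 1}
  ]
}}

```text
t: 4.08
tool_pos: [609.2, -308.4, 36.1]
tool_rot: [-3.141, 0.001, 2.705]
contact_force: [-0.2, -0.1, 0.8]
finger_gap: 86.9
```

```bash
python3 -c "
from h import *
go(605.2,-305,30,155)"
```

```text
t 4.08 pos [ 609.2 -308.4   36.1] rot [-1.7999e+02  6.0000e-02  1.5496e+02] F [-0.2 -0.1  0.8] gap 86.9
shift cm [0.51 0.14 0.61] turn [-0.01  0.06 -0.04] rows>= 1.0
```

Emit:
{"fn": "jog_arm", "kwargs": {
  "motion": [
    {"translation": [0.25, 0.07, 0.3], "delta_rot": [0, 0, 0], "grip": 1},
    {"translation": [0.25, 0.07, 0.3], "delta_rot": [0, 0, 0], "grip": 1},
    {"translation": [0, 0, 0], "delta_rot": [0, 0, 0], "grip": 1},
    {"translation": [0, 0, 0], "delta_rot": [0, 0, 0], "grip": 1}
  ]
}}

```text
t: 4.58
tool_pos: [604.8, -304.8, 29.6]
tool_rot: [-3.142, 0.0, 2.705]
contact_force: [0.2, -0.4, 1.0]
finger_gap: 86.9
```

```bash
python3 -c "
from h import *
go(605.2,-305,30,155)"
```

```text
t 4.58 pos [ 604.8 -304.8   29.6] rot [-1.8000e+02  1.0000e-02  1.5496e+02] F [ 0.2 -0.4  1. ] gap 86.9
shift cm [-0.05 -0.   -0.04] turn [-0.    0.01 -0.04] rows>= 1.0
```

Emit:
{"fn": "jog_arm", "kwargs": {
  "motion": [
    {"translation": [0, 0, 0], "delta_rot": [0, 0, 0], "grip": -1},
    {"translation": [0, 0, 0], "delta_rot": [0, 0, 0], "grip": -1},
    {"translation": [0, 0, 0], "delta_rot": [0, 0, 0], "grip": -1},
    {"translation": [0, 0, 0], "delta_rot": [0, 0, 0], "grip": -1},
    {"translation": [0, 0, -0.5], "delta_rot": [0, 0, 0], "grip": -1},
    {"translation": [0, 0, -2], "delta_rot": [0, 0, 0], "grip": -1},
    {"translation": [0, 0, -3], "delta_rot": [0, 0, 0], "grip": -1},
    {"translation": [0, 0, -3], "delta_rot": [0, 0, 0], "grip": -1},
    {"translation": [0, 0, -3], "delta_rot": [0, 0, 0], "grip": -1},
    {"translation": [0, 0, -2], "delta_rot": [0, 0, 0], "grip": -1},
    {"translation": [0, 0, 0], "delta_rot": [0, 0, 0], "grip": -1}
  ]
}}

```text
t: 5.95
tool_pos: [606.1, -305.6, 167.7]
tool_rot: [-3.141, 0.005, 2.705]
contact_force: [1.3, -0.6, -1.7]
finger_gap: 63.9
```

```bash
python3 -c "
from h import *
go(587.2,16.9,160,81.8);grab('scene','scene2')
a=cv2.imread('pics/scene2.png')[90:250,100:380];cv2.imwrite('pics/v3.png',cv2.resize(a,None,fx=2.8,fy=2.8))"
```

```text
t 5.95 pos [ 606.1 -305.6  167.7] rot [-179.96    0.28  154.96] F [ 1.3 -0.6 -1.7] gap 63.9
shift cm [15.36 28.42  0.67] turn [ 0.15  0.27 73.16] rows>= 7.0
```

View pics/v3.png

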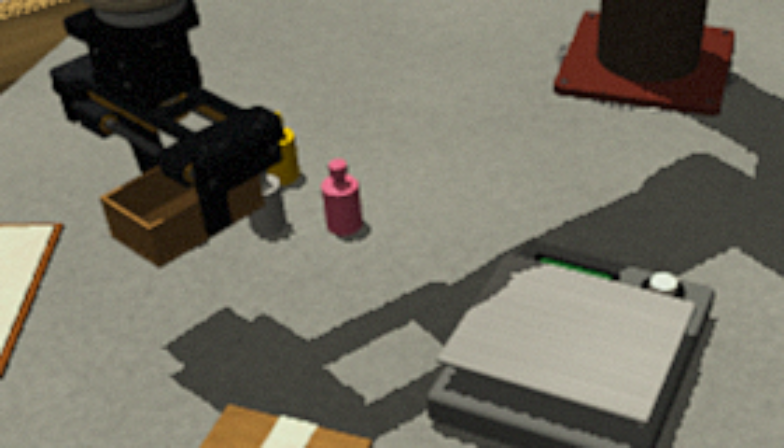

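```bash
python3 -c "
from h import *
s=load('scene2')
im=cv2.imread('pics/scene2.png')[130:195,125:205];im=cv2.resize(im,None,fx=9,fy=9,interpolation=cv2.INTER_CUBIC)
im=np.clip(im*2.0,0,255).astype(np.uint8)
def dot(p,c):
  u,v=proj(s,p);cv2.circle(im,(int((u-125+.5)*9),int((v-130+.5)*9)),4,c,-1)
T=np.array([606.1,-305.6,167.7-29.6]);t=np.radians(65)
for z in(0,40):
 for a in(-32,32):
  for b in(-55,55):
    p=T+[0,0,z]+a*np.array([np.cos(t),np.sin(t),0])+b*np.array([-np.sin(t),np.cos(t),0]);dot(p,(0,255,0) if z else (255,255,0))
cv2.imwrite('pics/v4.png',im)"
```

```text
(no output)
```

View pics/v4.png

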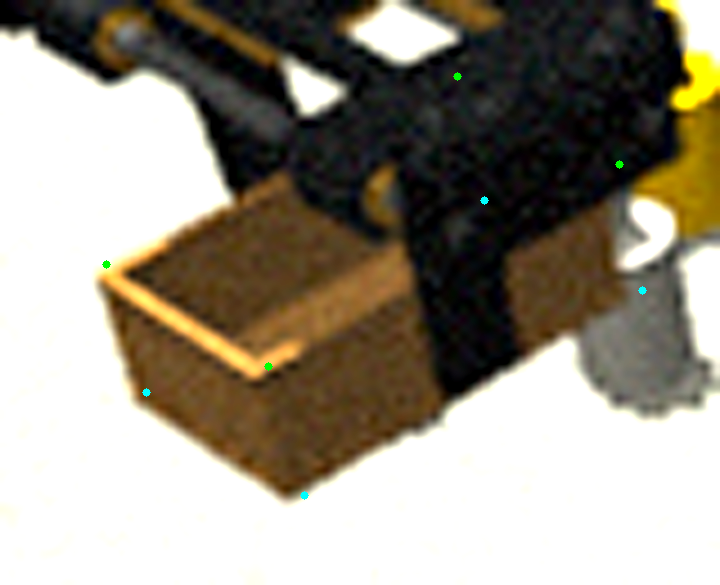

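Emit:
{"fn": "jog_arm", "kwargs": {
  "motion": [
    {"translation": [0, 0, 0], "delta_rot": [0, 0, 10.45], "grip": -1},
    {"translation": [0, 0, 0], "delta_rot": [0, 0, 10.45], "grip": -1},
    {"translation": [0, 0, 0], "delta_rot": [0, 0, 10.45], "grip": -1},
    {"translation": [0, 0, 0], "delta_rot": [0, 0, 10.45], "grip": -1},
    {"translation": [0, 0, 0], "delta_rot": [0, 0, 10.45], "grip": -1},
    {"translation": [0, 0, 0], "delta_rot": [0, 0, 10.45], "grip": -1},
    {"translation": [0, 0, 0], "delta_rot": [0, 0, 10.45], "grip": -1},
    {"translation": [0, 0, 0], "delta_rot": [0, 0, 0], "grip": -1}
  ]
}}

```text
t: 7.0
tool_pos: [603.9, -304.2, 162.4]
tool_rot: [-3.139, -0.001, 1.429]
contact_force: [-0.3, 0.1, -1.3]
finger_gap: 63.6
```

```bash
python3 -c "
from h import *
go(587.5,18.9,150,81.8)"
```

```text
t 7.0 pos [ 603.9 -304.2  162.4] rot [-1.7983e+02 -8.0000e-02  8.1900e+01] F [-0.3  0.1 -1.3] gap 63.6
shift cm [31.75 -6.17  1.31] turn [-0.17 -0.08  0.1 ] rows>= 6.0
```

Emit:
{"fn": "jog_arm", "kwargs": {
  "motion": [
    {"translation": [2, -0.4, 0], "delta_rot": [0, 0, 0.1], "grip": -1},
    {"translation": [3.5, -0.7, 0], "delta_rot": [0, 0, 0], "grip": -1},
    {"translation": [4, -0.8, 0], "delta_rot": [0, 0, 0], "grip": -1},
    {"translation": [4.5, -0.8, 0], "delta_rot": [0, 0, 0], "grip": -1},
    {"translation": [4.5, -0.8, 0], "delta_rot": [0, 0, 0], "grip": -1},
    {"translation": [4.5, -0.8, 0.3], "delta_rot": [0, 0, 0], "grip": -1},
    {"translation": [4, -0.8, 0.4], "delta_rot": [0, 0, 0], "grip": -1},
    {"translation": [3, -0.7, 0.4], "delta_rot": [0, 0, 0], "grip": -1},
    {"translation": [1.75, -0.37, 0.2], "delta_rot": [0, 0, 0], "grip": -1},
    {"translation": [0, 0, 0], "delta_rot": [0, 0, 0], "grip": -1},
    {"translation": [0, 0, 0], "delta_rot": [0, 0, 0], "grip": -1}
  ]
}}

```text
t: 8.38
tool_pos: [589.7, 17.6, 151.7]
tool_rot: [3.141, 0.0, 1.426]
contact_force: [-0.6, -0.0, -0.9]
finger_gap: 63.9
```

```bash
python3 -c "
from h import *
go(587.5,18.9,115,81.8);grab('scene','scene3')
a=cv2.imread('pics/scene3.png')[120:270,220:380];cv2.imwrite('pics/v5.png',cv2.resize(a,None,fx=4,fy=4))"
```

```text
t 8.38 pos [589.7  17.6 151.7] rot [1.7997e+02 3.0000e-02 8.1720e+01] F [-0.6 -0.  -0.9] gap 63.9
shift cm [ 0.1  -0.24  3.67] turn [ 0.03  0.03 -0.08] rows>= 1.0
```

View pics/v5.png

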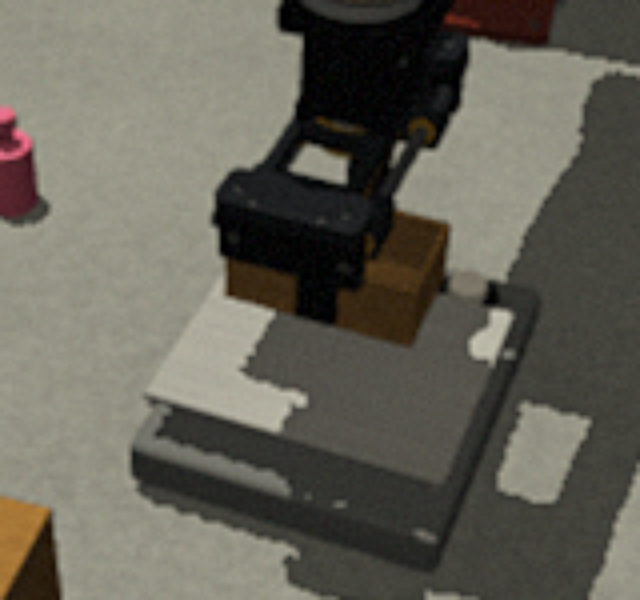

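```bash
python3 -c "
from h import *
s=load('scene3')
im=cv2.imread('pics/scene3.png')[165:250,250:335];im=cv2.resize(im,None,fx=7,fy=7,interpolation=cv2.INTER_CUBIC)
cv2.imwrite('pics/v6.png',np.clip(im*2.5,0,255).astype(np.uint8))
for a,b,z in(((277-.4,193.4),(323-.4,205.4),122.1),((256.4,218.9),(329.6,240.9),72)):
  p,q=plane(s,*a,z),plane(s,*b,z);print(p,q,(p+q)/2,np.linalg.norm(p-q),np.degrees(np.arctan2(*(q-p)[1::-1])))
"
```

```text
[613.92518903 -42.50013429 122.1       ] [626.82331912  64.26076221 122.1       ] [620.37425407  10.88031396 122.1       ] 107.53720649681657 83.11129709593392
[655.37633418 -79.12830921  72.        ] [679.81757119  92.72844354  72.        ] [667.59695268   6.80006717  72.        ] 173.58605224661702 81.90575159733271
```

View pics/v6.png

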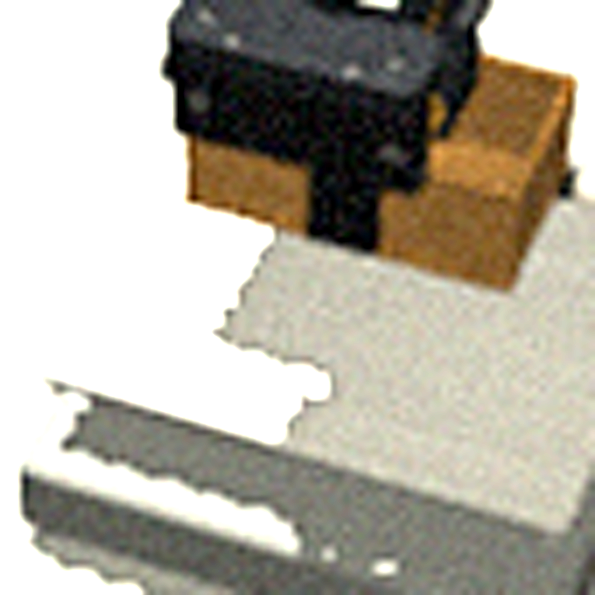

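Emit:
{"fn": "jog_arm", "kwargs": {
  "motion": [
    {"translation": [0.12, -0.09, 0.5], "delta_rot": [0, 0, 0], "grip": -1},
    {"translation": [0, 0, 0.8], "delta_rot": [0, 0, 0], "grip": -1},
    {"translation": [0, 0, 0.8], "delta_rot": [0, 0, 0], "grip": -1},
    {"translation": [0, 0, 0.8], "delta_rot": [0, 0, 0], "grip": -1},
    {"translation": [0, 0, 0.6], "delta_rot": [0, 0, 0], "grip": -1},
    {"translation": [0, 0, 0.4], "delta_rot": [0, 0, 0], "grip": -1},
    {"translation": [0, 0, 0], "delta_rot": [0, 0, 0], "grip": -1},
    {"translation": [0, 0, 0], "delta_rot": [0, 0, 0], "grip": -1}
  ]
}}

```text
t: 9.43
tool_pos: [589.0, 19.6, 112.9]
tool_rot: [3.141, -0.0, 1.426]
contact_force: [-0.1, -0.4, -0.6]
finger_gap: 63.6
```

```bash
python3 -c "
from h import *
go(589,18.9,101,81.8)"
```

```text
t 9.43 pos [589.   19.6 112.9] rot [179.97  -0.    81.71] F [-0.1 -0.4 -0.6] gap 63.6
shift cm [-0.07  0.01  1.19] turn [ 0.03 -0.   -0.09] rows>= 1.0
```

Emit:
{"fn": "jog_arm", "kwargs": {
  "motion": [
    {"translation": [-0.06, 0, 0.3], "delta_rot": [0, 0, 0], "grip": -1},
    {"translation": [0, 0, 0.3], "delta_rot": [0, 0, 0], "grip": -1},
    {"translation": [0, 0, 0.2], "delta_rot": [0, 0, 0], "grip": -1},
    {"translation": [0, 0, 0.2], "delta_rot": [0, 0, 0], "grip": -1},
    {"translation": [0, 0, 0.15], "delta_rot": [0, 0, 0], "grip": -1},
    {"translation": [0, 0, 0.1], "delta_rot": [0, 0, 0], "grip": -1},
    {"translation": [0, 0, 0], "delta_rot": [0, 0, 0], "grip": -1},
    {"translation": [0, 0, 0], "delta_rot": [0, 0, 0], "grip": -1},
    {"translation": [0, 0, 0], "delta_rot": [0, 0, 0], "grip": -1}
  ]
}}

```text
t: 10.55
tool_pos: [588.7, 19.0, 100.1]
tool_rot: [3.142, -0.0, 1.426]
contact_force: [-0.3, -0.2, 0.3]
finger_gap: 63.9
```

```bash
python3 -c "
from h import *
go(589,18.9,100.5,81.8)
grab('scene','scene4')
im=cv2.imread('pics/scene4.png')[165:250,250:335];im=cv2.resize(im,None,fx=7,fy=7,interpolation=cv2.INTER_CUBIC)
cv2.imwrite('pics/v7.png',np.clip(im*2.5,0,255).astype(np.uint8))
"
```

```text
t 10.55 pos [588.7  19.  100.1] rot [180.    -0.    81.71] F [-0.3 -0.2  0.3] gap 63.9
shift cm [-0.01  0.03 -0.04] turn [ 0.   -0.   -0.09] rows>= 1.0
```

View pics/v7.png

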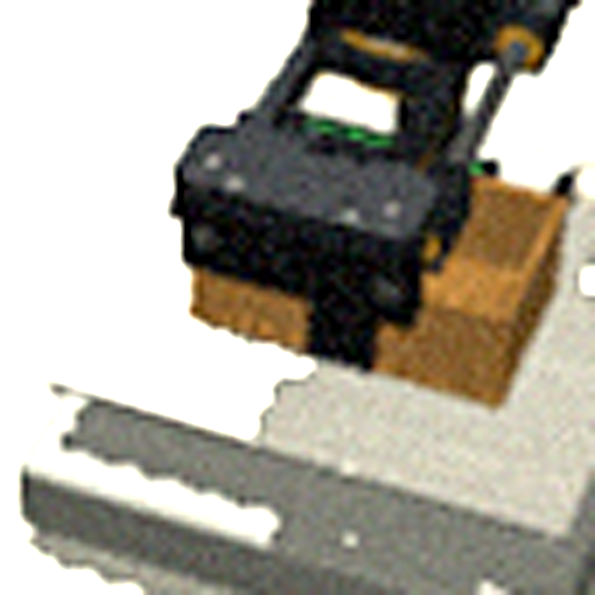

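```bash
python3 -c "
from h import *
s=load('scene4');f=lambda u,v:plane(s,250+(u+.5)/7-.5,165+(v+.5)/7-.5,72)[:2]
t=(f(195,312)+f(498,407))/2;p=(f(50,382)+f(572,532))/2
a=np.radians(-8.2);X=np.array([np.cos(a),np.sin(a)]);Y=np.array([-np.sin(a),np.cos(a)])
print(t,p,'edge gap x (want 43)',(p-t)@X,'dy',(t-p)@Y, np.linalg.norm(f(50,382)-f(572,532)),np.linalg.norm(f(195,312)-f(498,407)))
"
```

```text
[621.26798127  11.96767567] [666.95423431   8.95066052] edge gap x (want 43) 45.64948099406264 dy -3.5300116712640803 175.71129027217611 107.32886206068176
```

Emit:
{"fn": "jog_arm", "kwargs": {
  "motion": [
    {"translation": [0, 0, -0.4], "delta_rot": [0, 0, 0], "grip": -1},
    {"translation": [0.2, 0.1, 0], "delta_rot": [0, 0, 0], "grip": -1},
    {"translation": [0, 0, 0.2], "delta_rot": [0, 0, 0], "grip": -1},
    {"translation": [0, 0, 0.2], "delta_rot": [0, 0, 0], "grip": -1},
    {"translation": [0, 0, 0], "delta_rot": [0, 0, 0], "grip": -1},
    {"translation": [0, 0, 0], "delta_rot": [0, 0, 0], "grip": 1},
    {"translation": [0, 0, 0], "delta_rot": [0, 0, 0], "grip": 1},
    {"translation": [0, 0, 0], "delta_rot": [0, 0, 0], "grip": 1},
    {"translation": [0, 0, 0], "delta_rot": [0, 0, 0], "grip": 1}
  ]
}}

```text
t: 11.72
tool_pos: [590.0, 20.8, 100.1]
tool_rot: [3.142, 0.0, 1.426]
contact_force: [-1.1, 0.3, -0.3]
finger_gap: 86.0
```

```bash
python3 -c "
from h import *
go(589,21,150,81.8)"
```

```text
t 11.72 pos [590.   20.8 100.1] rot [180.     0.    81.71] F [-1.1  0.3 -0.3] gap 86.0
shift cm [ 0.   -0.1  -4.99] turn [ 0.    0.   -0.09] rows>= 1.0
```

Emit:
{"fn": "jog_arm", "kwargs": {
  "motion": [
    {"translation": [0, 0, -1], "delta_rot": [0, 0, 0], "grip": 1},
    {"translation": [0, 0, -2], "delta_rot": [0, 0, 0], "grip": 1},
    {"translation": [0, 0, -3], "delta_rot": [0, 0, 0], "grip": 1},
    {"translation": [0, 0, -3], "delta_rot": [0, 0, 10.0], "grip": 1},
    {"translation": [0, 0, 0], "delta_rot": [0, 0, 10.0], "grip": 1},
    {"translation": [0, 0, 0], "delta_rot": [0, 0, 10.0], "grip": 1},
    {"translation": [0, 0, 0], "delta_rot": [0, 0, 10.0], "grip": 0},
    {"translation": [0, 0, 0], "delta_rot": [0, 0, 10.0], "grip": -1},
    {"translation": [0, 0, 0], "delta_rot": [0, 0, 10.0], "grip": -1},
    {"translation": [0, 0, 0], "delta_rot": [0, 0, 10.0], "grip": -1},
    {"translation": [0, 0, 0], "delta_rot": [0, 0, 10.0], "grip": -1},
    {"translation": [0, 0, 0], "delta_rot": [0, 0, 10.0], "grip": -1}
  ]
}}

```text
t: 13.22
tool_pos: [590.6, 20.8, 192.1]
tool_rot: [-3.141, -0.002, -0.15]
contact_force: [-0.9, 0.0, -0.1]
finger_gap: 34.6
```

```bash
python3 -c "
from h import *
go(488,84,170,-8.2)"
```

```text
t 13.22 pos [590.6  20.8 192.1] rot [-1.7999e+02 -1.3000e-01 -8.6200e+00] F [-0.9  0.  -0.1] gap 34.6
shift cm [-11.09  -4.71   2.18] turn [-0.01 -0.13 -0.42] rows>= 2.0
```

Emit:
{"fn": "jog_arm", "kwargs": {
  "motion": [
    {"translation": [-1.5, -0.7, 0], "delta_rot": [0, 0, 0], "grip": -1},
    {"translation": [-2.5, -1, 0], "delta_rot": [0, 0, 0], "grip": -1},
    {"translation": [-3, -1.2, 0], "delta_rot": [0, 0, 0], "grip": -1},
    {"translation": [-2.5, -1.1, 0.5], "delta_rot": [0, 0, 0], "grip": -1},
    {"translation": [-1.6, -0.7, 1], "delta_rot": [0, 0, 0], "grip": -1},
    {"translation": [0, 0, 0.7], "delta_rot": [0, 0, 0], "grip": -1},
    {"translation": [0, 0, 0], "delta_rot": [0, 0, 0], "grip": -1},
    {"translation": [0, 0, 0], "delta_rot": [0, 0, 0], "grip": -1}
  ]
}}

```text
t: 14.22
tool_pos: [487.6, 83.1, 168.6]
tool_rot: [-3.142, -0.001, -0.144]
contact_force: [-0.5, -0.6, -0.1]
finger_gap: 0.3
```

```bash
python3 -c "
from h import *
go(488,84,110,-8.2)
grab('scene','scene5');grab('top','top5')
a=cv2.imread('pics/top5.png')[170:290,220:320];b=cv2.imread('pics/scene5.png')[150:260,240:370]
cv2.imwrite('pics/v8.png',np.clip(2*np.hstack([cv2.resize(a,(400,480)).astype(int),cv2.resize(b,(400,480))]),0,255).astype(np.uint8))"
```

```text
t 14.22 pos [487.6  83.1 168.6] rot [-1.80e+02 -5.00e-02 -8.27e+00] F [-0.5 -0.6 -0.1] gap 0.3
shift cm [ 0.02 -0.1   5.86] turn [-0.   -0.05 -0.07] rows>= 1.0
```

View pics/v8.png

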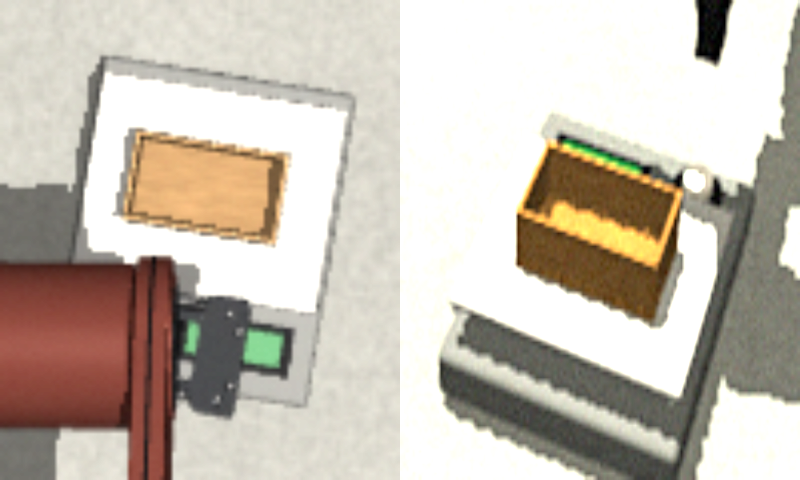

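```bash
python3 - <<'E'
from m import *
import m
d=load('top5')
for S0 in(90,110):
    k=roi(d,245,298,198,234,lambda H,S,v:(S>S0)&(H<25));k=cv2.morphologyEx(k,cv2.MORPH_OPEN,np.ones((2,2)));r=rect(d,k,110);print(S0,r)
a=np.radians(-8.2);X=np.array([np.cos(a),np.sin(a)]);Y=np.array([-np.sin(a),np.cos(a)])
e=np.array(r[0])-[587.2,16.9];print('err pan frame',e@X,e@Y)
E
```

```text
90 ((586.7178344726562, 15.763790130615234), (108.7782211303711, 62.945411682128906), 81.576416015625)
110 ((586.5767211914062, 15.537773132324219), (107.28491973876953, 61.117027282714844), 81.75768280029297)
err pan frame -0.4226135843730685 -1.4371973666004314
```

The top view shows the tray on the pan about 1 mm from centre and well aligned, and the gripper is shut above the key. Now I'll press the key.

Emit:
{"fn": "jog_arm", "kwargs": {
  "motion": [
    {"translation": [0, -0.1, 1.5], "delta_rot": [0, 0, 0], "grip": -1},
    {"translation": [0, 0, 2.0], "delta_rot": [0, 0, 0], "grip": -1},
    {"translation": [0, 0, 2.0], "delta_rot": [0, 0, 0], "grip": -1},
    {"translation": [0, 0, 1.5], "delta_rot": [0, 0, 0], "grip": -1},
    {"translation": [0, 0, 1.0], "delta_rot": [0, 0, 0], "grip": -1},
    {"translation": [0, 0, 0], "delta_rot": [0, 0, 0], "grip": -1},
    {"translation": [0, 0, 0], "delta_rot": [0, 0, 0], "grip": -1}
  ]
}}

```text
t: 15.2
tool_pos: [487.6, 84.4, 88.6]
tool_rot: [-3.141, -0.001, -0.145]
contact_force: [-0.9, 0.1, -0.3]
finger_gap: 0.5
```

```bash
python3 -c "
from h import *
go(488,84,70,-8.2)"
```

```text
t 15.2 pos [487.6  84.4  88.6] rot [-1.7999e+02 -6.0000e-02 -8.2900e+00] F [-0.9  0.1 -0.3] gap 0.5
shift cm [0.04 0.03 1.86] turn [-0.01 -0.06 -0.09] rows>= 1.0
```

Emit:
{"fn": "jog_arm", "kwargs": {
  "motion": [
    {"translation": [0, 0, 0.6], "delta_rot": [0, 0, 0], "grip": -1},
    {"translation": [0, 0, 0.5], "delta_rot": [0, 0, 0], "grip": -1},
    {"translation": [0, 0, 0.3], "delta_rot": [0, 0, 0], "grip": -1},
    {"translation": [0, 0, 0.2], "delta_rot": [0, 0, 0], "grip": -1},
    {"translation": [0, 0, 0.1], "delta_rot": [0, 0, 0], "grip": -1},
    {"translation": [0, 0, 0], "delta_rot": [0, 0, 0], "grip": -1}
  ]
}}

```text
t: 15.95
tool_pos: [487.9, 84.4, 74.0]
tool_rot: [3.141, -0.001, -0.144]
contact_force: [-10.8, -0.9, 25.4]
finger_gap: 0.3
```

```bash
python3 -c "
from h import *
go(488,84,70,-8.2)"
```

```text
t 15.95 pos [487.9  84.4  74. ] rot [ 1.7999e+02 -5.0000e-02 -8.2800e+00] F [-10.8  -0.9  25.4] gap 0.3
shift cm [0.01 0.04 0.4 ] turn [ 0.01 -0.05 -0.08] rows>= 1.0
```

```bash
python3 -c "
from h import *
print(robot.tip_extent, robot.get_state()['wrist_torque'])
grab('scene','scene6');grab('top','top6')
a=cv2.imread('pics/top6.png')[190:290,220:320];b=cv2.imread('pics/scene6.png')[130:230,280:380]
cv2.imwrite('pics/v9.png',np.clip(2.5*np.hstack([cv2.resize(a,(400,400),interpolation=2).astype(int),cv2.resize(b,(400,400),interpolation=2)]),0,255).astype(np.uint8))"
```

```text
22.0 [-0.05253114  1.8441941  -0.03736345]
```

View pics/v9.png

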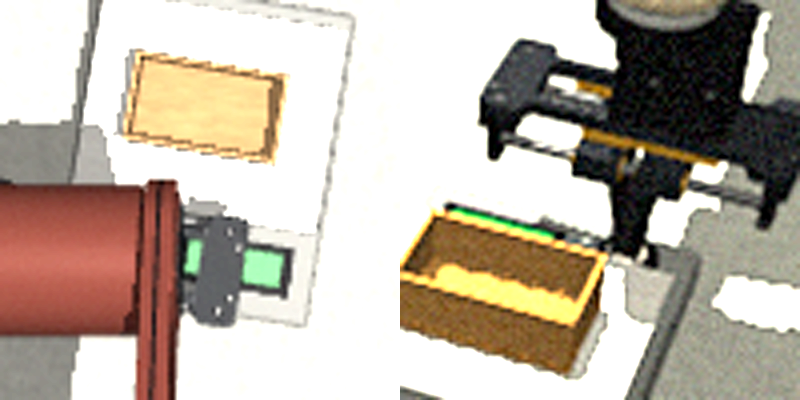

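```bash
python3 -c "
from h import *
go(488,84,70,-8.2)
s=load('scene6')
for z in(54,52,48):print(z,np.round([proj(s,(488,y,z)) for y in(69,84,99)],1).tolist())
im=cv2.imread('pics/scene6.png')[175:210,315:365];cv2.imwrite('pics/v10.png',np.clip(3*cv2.resize(im,None,fx=12,fy=12,interpolation=2).astype(int),0,255).astype(np.uint8))
im=cv2.imread('pics/scene5.png')[175:210,315:365];cv2.imwrite('pics/v11.png',np.clip(2*cv2.resize(im,None,fx=12,fy=12,interpolation=2).astype(int),0,255).astype(np.uint8))
"
```

```text
t 16.05 pos [487.9  84.4  74. ] rot [ 1.7999e+02 -5.0000e-02 -8.2700e+00] F [-9.3  0.  24.6] gap 0.2
shift cm [0.02 0.04 0.4 ] turn [ 0.01 -0.05 -0.07] rows>= 1.0
54 [[331.2, 189.4], [337.0, 190.3], [342.9, 191.3]]
52 [[331.1, 190.0], [336.9, 190.9], [342.8, 191.9]]
48 [[331.0, 191.1], [336.8, 192.1], [342.6, 193.1]]
```

View pics/v10.png

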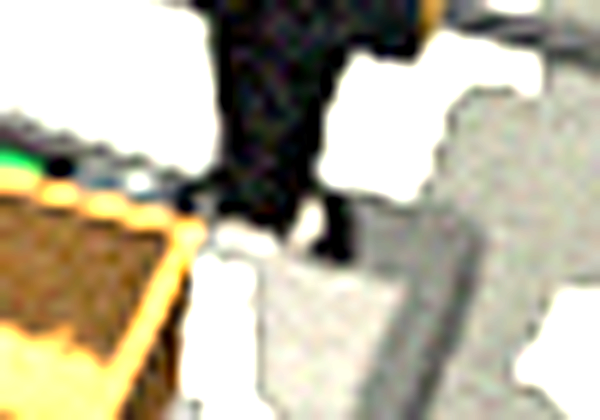

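View pics/v11.png

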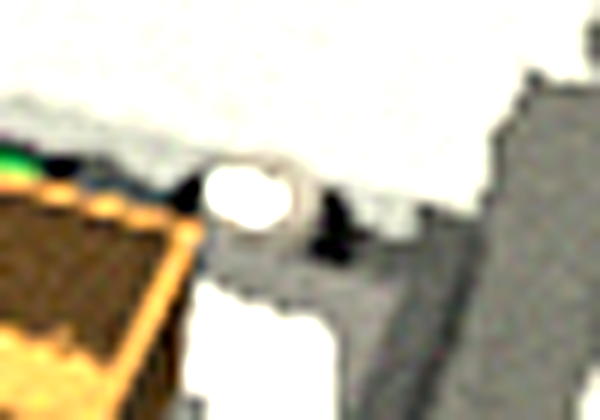

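The force of 25 N at tip height 52 is more than the key should need, and the key's white side still shows at (308,220). I'll back off in small steps to see how the force changes with height.

Emit:
{"fn": "jog_arm", "kwargs": {
  "motion": [
    {"translation": [0, 0, -0.1], "delta_rot": [0, 0, 0], "grip": -1},
    {"translation": [0, 0, 0], "delta_rot": [0, 0, 0], "grip": -1}
  ]
}}

```text
t: 16.3
tool_pos: [487.8, 84.4, 74.1]
tool_rot: [-3.142, -0.001, -0.145]
contact_force: [-5.9, -0.2, 18.3]
finger_gap: 0.4
```

Emit:
{"fn": "jog_arm", "kwargs": {
  "motion": [
    {"translation": [0, 0, -0.1], "delta_rot": [0, 0, 0], "grip": -1},
    {"translation": [0, 0, 0], "delta_rot": [0, 0, 0], "grip": -1}
  ]
}}

```text
t: 16.55
tool_pos: [487.7, 84.4, 74.3]
tool_rot: [-3.141, -0.001, -0.145]
contact_force: [-2.4, -0.1, 10.9]
finger_gap: 0.1
```

Emit:
{"fn": "jog_arm", "kwargs": {
  "motion": [
    {"translation": [0, 0, -0.2], "delta_rot": [0, 0, 0], "grip": -1},
    {"translation": [0, 0, 0], "delta_rot": [0, 0, 0], "grip": -1}
  ]
}}

```text
t: 16.8
tool_pos: [487.7, 84.4, 75.6]
tool_rot: [-3.141, -0.001, -0.145]
contact_force: [0.7, 0.5, 4.1]
finger_gap: 0.6
```

Emit:
{"fn": "jog_arm", "kwargs": {
  "motion": [
    {"translation": [0, 0, -0.2], "delta_rot": [0, 0, 0], "grip": -1},
    {"translation": [0, 0, 0], "delta_rot": [0, 0, 0], "grip": -1}
  ]
}}

```text
t: 17.05
tool_pos: [487.6, 84.4, 77.4]
tool_rot: [-3.141, -0.001, -0.145]
contact_force: [2.8, 0.8, 4.4]
finger_gap: 0.5
```

Emit:
{"fn": "jog_arm", "kwargs": {
  "motion": [
    {"translation": [0, 0, -0.15], "delta_rot": [0, 0, 0], "grip": -1},
    {"translation": [0, 0, 0], "delta_rot": [0, 0, 0], "grip": -1}
  ]
}}

```text
t: 17.3
tool_pos: [487.0, 84.4, 78.5]
tool_rot: [3.142, 0.0, -0.145]
contact_force: [2.2, 0.0, 2.2]
finger_gap: 0.4
```

Emit:
{"fn": "jog_arm", "kwargs": {
  "motion": [
    {"translation": [0, 0, -0.15], "delta_rot": [0, 0, 0], "grip": -1},
    {"translation": [0, 0, 0], "delta_rot": [0, 0, 0], "grip": -1}
  ]
}}

```text
t: 17.55
tool_pos: [486.6, 84.4, 79.8]
tool_rot: [3.141, 0.001, -0.145]
contact_force: [1.2, 0.2, 1.4]
finger_gap: 1.0
```

Emit:
{"fn": "jog_arm", "kwargs": {
  "motion": [
    {"translation": [0, 0, -0.15], "delta_rot": [0, 0, 0], "grip": -1},
    {"translation": [0, 0, 0], "delta_rot": [0, 0, 0], "grip": -1}
  ]
}}

```text
t: 17.8
tool_pos: [486.4, 84.4, 81.1]
tool_rot: [3.141, 0.001, -0.145]
contact_force: [-0.2, -0.7, 0.1]
finger_gap: 0.2
```

Emit:
{"fn": "jog_arm", "kwargs": {
  "motion": [
    {"translation": [0, 0, -0.3], "delta_rot": [0, 0, 0], "grip": -1},
    {"translation": [0, 0, 0], "delta_rot": [0, 0, 0], "grip": -1}
  ]
}}

```text
t: 18.05
tool_pos: [487.1, 84.4, 84.7]
tool_rot: [-3.142, -0.0, -0.145]
contact_force: [-0.5, -0.1, -0.1]
finger_gap: 0.9
```

Coming back up, the spring contact ends near TCP z 80, and the hard stop was at about 74.2. That is roughly 6 mm of travel at up to 5 N, so the key went fully down (the shut fingertips reach a bit further than 22 mm). Next is the weight.

Emit:
{"fn": "jog_arm", "kwargs": {
  "motion": [
    {"translation": [0, 0, -2], "delta_rot": [0, 0, 0], "grip": -1},
    {"translation": [0, 0, -4], "delta_rot": [0, 0, 9.5], "grip": 0},
    {"translation": [0, 0, -4], "delta_rot": [0, 0, 9.5], "grip": 0.4},
    {"translation": [0, 0, 0], "delta_rot": [0, 0, 9.5], "grip": 0.4},
    {"translation": [0, 0, 0], "delta_rot": [0, 0, 9.5], "grip": 0.4},
    {"translation": [0, 0, 0], "delta_rot": [0, 0, 9.5], "grip": 0.4},
    {"translation": [0, 0, 0], "delta_rot": [0, 0, 9.5], "grip": 0.4},
    {"translation": [0, 0, 0], "delta_rot": [0, 0, 9.5], "grip": 0.4},
    {"translation": [0, 0, 0], "delta_rot": [0, 0, 0], "grip": 0.4}
  ]
}}

```text
t: 19.18
tool_pos: [482.6, 38.5, 182.0]
tool_rot: [-3.117, 0.053, -1.25]
contact_force: [-1.0, -0.1, -0.5]
finger_gap: 60.7
```

```bash
python3 -c "
from h import *
go(435.6,-333.3,170,-75)"
```

```text
t 19.18 pos [482.6  38.5 182. ] rot [-178.59    3.02  -71.64] F [-1.  -0.1 -0.5] gap 60.7
shift cm [33.82 16.15 -0.99] turn [-1.32  3.06  3.33] rows>= 6.0
```

The last joint reached its range there. It gets room again as the base turns toward the weight, so I'll translate first and then correct.

Emit:
{"fn": "jog_arm", "kwargs": {
  "motion": [
    {"translation": [2, 1, 0], "delta_rot": [0, 0, 0], "grip": 0.4},
    {"translation": [3.5, 1.7, 0], "delta_rot": [0, 0, 0], "grip": 0.4},
    {"translation": [3.5, 1.7, 0], "delta_rot": [0, 0, 0], "grip": 0.4},
    {"translation": [3.5, 1.7, 0], "delta_rot": [0, 0, 0], "grip": 0.4},
    {"translation": [3.5, 1.7, 0], "delta_rot": [0, 0, 0], "grip": 0.4},
    {"translation": [3.5, 1.7, 0], "delta_rot": [0, 0, 0], "grip": 0.4},
    {"translation": [0, 0, 0], "delta_rot": [0, 0, 0], "grip": 0.4}
  ]
}}

```text
t: 20.05
tool_pos: [454.9, -175.8, 169.5]
tool_rot: [-3.117, 0.052, -1.248]
contact_force: [0.1, 0.2, -0.6]
finger_gap: 60.8
```

```bash
python3 -c "
from h import *
go(435.6,-333.3,170,-75);print(robot.get_state()['q'].round(2))"
```

```text
t 20.05 pos [ 454.9 -175.8  169.5] rot [-178.58    3.01  -71.53] F [ 0.1  0.2 -0.6] gap 60.8
shift cm [14.31  6.8  -0.97] turn [-1.33  3.05  3.44] rows>= 3.0
[-0.57 -0.03  1.94  0.06  1.25  2.24]
```

Emit:
{"fn": "jog_arm", "kwargs": {
  "motion": [
    {"translation": [0, 0, 0], "delta_rot": [-1.33, 3.05, 3.44], "grip": 0.4},
    {"translation": [2.5, 1.1, 0], "delta_rot": [0, 0, 0], "grip": 0.4},
    {"translation": [3.5, 1.7, 0], "delta_rot": [0, 0, 0], "grip": 0.4},
    {"translation": [3.5, 1.7, 0], "delta_rot": [0, 0, 0], "grip": 0.4},
    {"translation": [3.0, 1.5, 0], "delta_rot": [0, 0, 0], "grip": 0.4},
    {"translation": [1.5, 0.7, 0], "delta_rot": [0, 0, 0], "grip": 0.4},
    {"translation": [0, 0, 0], "delta_rot": [0, 0, 0], "grip": 0.4},
    {"translation": [0, 0, 0], "delta_rot": [0, 0, 0], "grip": 0.4}
  ]
}}

```text
t: 21.05
tool_pos: [427.1, -325.5, 169.3]
tool_rot: [-3.141, 0.001, -1.306]
contact_force: [-0.1, 0.7, -0.4]
finger_gap: 60.9
```

```bash
python3 -c "
from h import *
go(435.6,-333.3,130,-75);print(robot.get_state()['q'].round(2))"
```

```text
t 21.05 pos [ 427.1 -325.5  169.3] rot [-1.7998e+02  8.0000e-02 -7.4830e+01] F [-0.1  0.7 -0.4] gap 60.9
shift cm [ 0.98 -0.62  3.92] turn [-0.02  0.08  0.17] rows>= 1.0
[-0.8   0.08  1.83  0.    1.23  2.08]
```

Emit:
{"fn": "jog_arm", "kwargs": {
  "motion": [
    {"translation": [0.5, -0.3, 0], "delta_rot": [0, 0, 0], "grip": 0.4},
    {"translation": [0.48, -0.32, 1], "delta_rot": [0, 0, 0], "grip": 0.4},
    {"translation": [0, 0, 1.5], "delta_rot": [0, 0, 0], "grip": 0.4},
    {"translation": [0, 0, 1.4], "delta_rot": [0, 0, 0], "grip": 0.4},
    {"translation": [0, 0, 0], "delta_rot": [0, 0, 0], "grip": 0.4},
    {"translation": [0, 0, 0], "delta_rot": [0, 0, 0], "grip": 0.4}
  ]
}}

```text
t: 21.8
tool_pos: [435.2, -334.7, 130.4]
tool_rot: [-3.141, 0.001, -1.307]
contact_force: [-0.1, -0.6, -0.3]
finger_gap: 61.1
```

```bash
python3 -c "
from h import *
go(435.6,-333.3,47,-75)
s=grab('scene','scene7');st=robot.get_state();Rm=R.from_euler('xyz',st['tool_rot']).as_matrix()
im=cv2.imread('pics/scene7.png')[100:190,130:250];im=np.clip(1.8*cv2.resize(im,None,fx=6,fy=6,interpolation=2).astype(int),0,255).astype(np.uint8)
for p in ([435.6,-333.3,78],[435.6,-333.3,0]):
  u,v=proj(s,p);cv2.circle(im,(int((u-130+.5)*6),int((v-100+.5)*6)),3,(0,255,0),-1)
cv2.imwrite('pics/v12.png',im)"
```

```text
t 21.8 pos [ 435.2 -334.7  130.4] rot [-1.7999e+02  3.0000e-02 -7.4900e+01] F [-0.1 -0.6 -0.3] gap 61.1
shift cm [-0.12 -0.07  8.34] turn [-0.01  0.03  0.1 ] rows>= 2.0
```

View pics/v12.png

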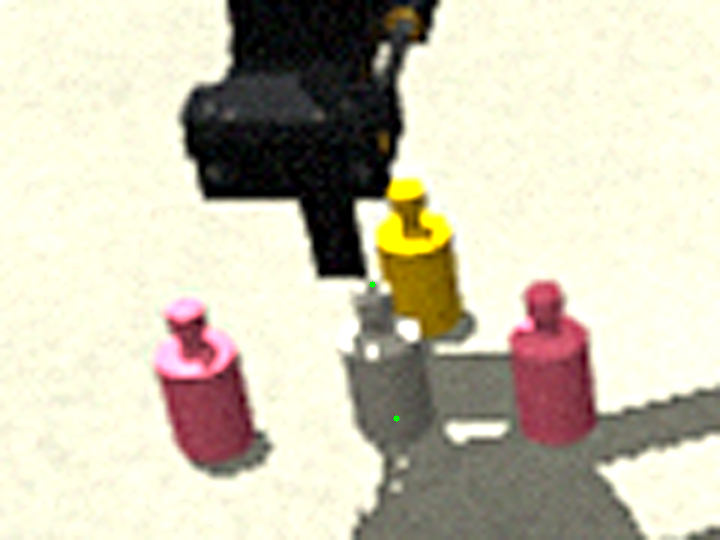

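The gripper is over the plain steel weight (knob at crop (372,287)), and the pinks and yellow are clear of it. Descending.

Emit:
{"fn": "jog_arm", "kwargs": {
  "motion": [
    {"translation": [-0.12, -0.07, 1.5], "delta_rot": [0, 0, 0], "grip": 0.4},
    {"translation": [0, 0, 1.8], "delta_rot": [0, 0, 0], "grip": 0.4},
    {"translation": [0, 0, 1.8], "delta_rot": [0, 0, 0], "grip": 0.4},
    {"translation": [0, 0, 1.5], "delta_rot": [0, 0, 0], "grip": 0.4},
    {"translation": [0, 0, 1.0], "delta_rot": [0, 0, 0], "grip": 0.4},
    {"translation": [0, 0, 0.6], "delta_rot": [0, 0, 0], "grip": 0.4},
    {"translation": [0, 0, 0], "delta_rot": [0, 0, 0], "grip": 0.4},
    {"translation": [0, 0, 0], "delta_rot": [0, 0, 0], "grip": 0.4}
  ]
}}

```text
t: 22.85
tool_pos: [436.1, -333.8, 49.1]
tool_rot: [-3.141, -0.001, -1.307]
contact_force: [-0.2, 0.2, -0.5]
finger_gap: 60.8
```

```bash
python3 -c "
from h import *
go(435.6,-333.3,47,-75)"
```

```text
t 22.85 pos [ 436.1 -333.8   49.1] rot [-1.7995e+02 -4.0000e-02 -7.4890e+01] F [-0.2  0.2 -0.5] gap 60.8
shift cm [-0.06  0.03  0.21] turn [-0.05 -0.04  0.11] rows>= 1.0
```

Emit:
{"fn": "jog_arm", "kwargs": {
  "motion": [
    {"translation": [-0.04, 0, 0.2], "delta_rot": [0, 0, 0], "grip": 0.4},
    {"translation": [0, 0, 0], "delta_rot": [0, 0, 0], "grip": -1},
    {"translation": [0, 0, 0], "delta_rot": [0, 0, 0], "grip": -1},
    {"translation": [0, 0, 0], "delta_rot": [0, 0, 0], "grip": -1},
    {"translation": [0, 0, 0], "delta_rot": [0, 0, 0], "grip": -1}
  ]
}}

```text
t: 23.48
tool_pos: [435.8, -333.0, 46.6]
tool_rot: [-3.141, 0.0, -1.307]
contact_force: [1.1, 0.3, 0.3]
finger_gap: 37.1
```

Emit:
{"fn": "jog_arm", "kwargs": {
  "motion": [
    {"translation": [0, 0, -1], "delta_rot": [0, 0, 0], "grip": -1},
    {"translation": [0, 0, -2.5], "delta_rot": [0, 0, 0], "grip": -1},
    {"translation": [0, 0, -4], "delta_rot": [0, 0, 0], "grip": -1},
    {"translation": [0, 0, -4], "delta_rot": [0, 0, 0], "grip": -1},
    {"translation": [0, 0, -3.5], "delta_rot": [0, 0, 0], "grip": -1},
    {"translation": [0, 0, -2], "delta_rot": [0, 0, 0], "grip": -1},
    {"translation": [0, 0, 0], "delta_rot": [0, 0, 0], "grip": -1}
  ]
}}

```text
t: 24.35
tool_pos: [436.0, -333.7, 218.3]
tool_rot: [-3.14, -0.003, -1.307]
contact_force: [-0.6, -0.2, -6.2]
finger_gap: 37.1
```

```bash
python3 -c "
from h import *
go(586.8,16.2,215,-8.2)
s=grab('scene','scene8')
im=cv2.imread('pics/scene8.png')[60:190,110:260];im=np.clip(1.8*cv2.resize(im,None,fx=5,fy=4.5,interpolation=2).astype(int),0,255).astype(np.uint8);cv2.imwrite('pics/v13.png',im)"
```

```text
t 24.35 pos [ 436.  -333.7  218.3] rot [-1.799e+02 -1.400e-01 -7.489e+01] F [-0.6 -0.2 -6.2] gap 37.1
shift cm [-29.85 -23.68   0.29] turn [ -0.    -0.18 -66.69] rows>= 7.0
```

View pics/v13.png

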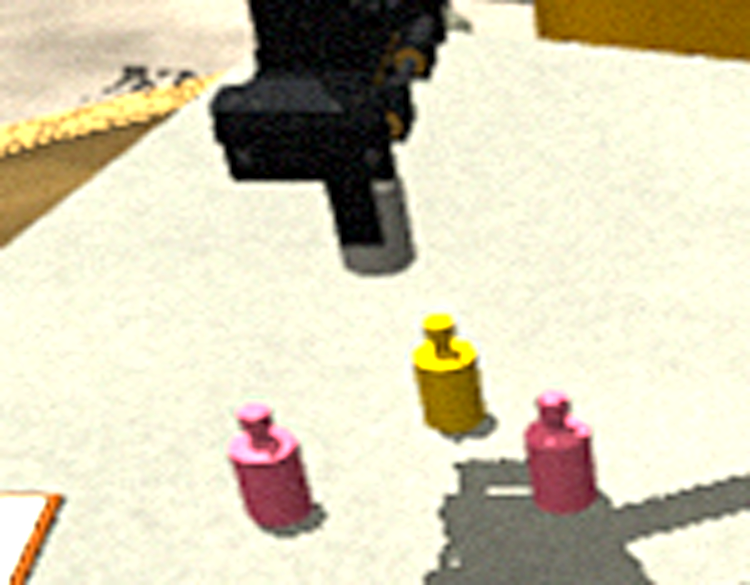

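Emit:
{"fn": "jog_arm", "kwargs": {
  "motion": [
    {"translation": [0, 0, 0], "delta_rot": [0, 0, -9.53], "grip": -1},
    {"translation": [0, 0, 0], "delta_rot": [0, 0, -9.53], "grip": -1},
    {"translation": [0, 0, 0], "delta_rot": [0, 0, -9.53], "grip": -1},
    {"translation": [0, 0, 0], "delta_rot": [0, 0, -9.53], "grip": -1},
    {"translation": [0, 0, 0], "delta_rot": [0, 0, -9.53], "grip": -1},
    {"translation": [0, 0, 0], "delta_rot": [0, 0, -9.53], "grip": -1},
    {"translation": [0, 0, 0], "delta_rot": [0, 0, -9.53], "grip": -1},
    {"translation": [0, 0, 0], "delta_rot": [0, 0, 0], "grip": -1}
  ]
}}

```text
t: 25.4
tool_pos: [434.6, -332.2, 214.3]
tool_rot: [-3.139, 0.003, -0.144]
contact_force: [-0.4, 0.5, -5.2]
finger_gap: 36.8
```

Emit:
{"fn": "jog_arm", "kwargs": {
  "motion": [
    {"translation": [0.5, -2, 0], "delta_rot": [0, 0, 0], "grip": -1},
    {"translation": [1, -3.7, 0], "delta_rot": [0, 0, 0], "grip": -1},
    {"translation": [1.1, -4.2, 0], "delta_rot": [0, 0, 0], "grip": -1},
    {"translation": [1.2, -4.5, 0], "delta_rot": [0, 0, 0], "grip": -1},
    {"translation": [1.2, -4.5, 0], "delta_rot": [0, 0, 0], "grip": -1},
    {"translation": [1.2, -4.5, 0], "delta_rot": [0, 0, 0], "grip": -1},
    {"translation": [1.2, -4.5, 0], "delta_rot": [0, 0, 0], "grip": -1},
    {"translation": [1.2, -4, 0], "delta_rot": [0, 0, 0], "grip": -1},
    {"translation": [0.9, -3, 0], "delta_rot": [0, 0, 0], "grip": -1},
    {"translation": [0.4, -1.5, 0], "delta_rot": [0, 0, 0], "grip": -1},
    {"translation": [0, 0, 0], "delta_rot": [0, 0, 0], "grip": -1},
    {"translation": [0, 0, 0], "delta_rot": [0, 0, 0], "grip": -1}
  ]
}}

```text
t: 26.9
tool_pos: [584.8, 12.4, 216.4]
tool_rot: [3.141, 0.001, -0.144]
contact_force: [0.2, -0.6, -5.1]
finger_gap: 37.3
```

```bash
python3 -c "
from h import *
go(586.8,16.2,180,-8.2)"
```

```text
t 26.9 pos [584.8  12.4 216.4] rot [ 1.7999e+02  4.0000e-02 -8.2400e+00] F [ 0.2 -0.6 -5.1] gap 37.3
shift cm [ 0.14 -0.4   3.64] turn [ 0.01  0.04 -0.04] rows>= 1.0
```

Emit:
{"fn": "jog_arm", "kwargs": {
  "motion": [
    {"translation": [0.14, -0.4, 1], "delta_rot": [0, 0, 0], "grip": -1},
    {"translation": [0, 0, 1.5], "delta_rot": [0, 0, 0], "grip": -1},
    {"translation": [0, 0, 1.5], "delta_rot": [0, 0, 0], "grip": -1},
    {"translation": [0, 0, 1], "delta_rot": [0, 0, 0], "grip": -1},
    {"translation": [0, 0, 0], "delta_rot": [0, 0, 0], "grip": -1},
    {"translation": [0, 0, 0], "delta_rot": [0, 0, 0], "grip": -1}
  ]
}}

```text
t: 27.65
tool_pos: [587.7, 16.9, 167.0]
tool_rot: [-3.141, -0.001, -0.143]
contact_force: [0.0, -0.3, -4.7]
finger_gap: 37.1
```

```bash
python3 -c "
from h import *
go(586.8,16.2,121,-8.2)
s=grab('scene','scene9')
im=cv2.imread('pics/scene9.png')[120:230,240:370];im=np.clip(2.2*cv2.resize(im,None,fx=5.5,fy=5.5,interpolation=2).astype(int),0,255).astype(np.uint8);cv2.imwrite('pics/v14.png',im)"
```

```text
t 27.65 pos [587.7  16.9 167. ] rot [-1.7998e+02 -5.0000e-02 -8.1800e+00] F [ 0.  -0.3 -4.7] gap 37.1
shift cm [-0.08  0.08  4.6 ] turn [-0.02 -0.05  0.02] rows>= 1.0
```

View pics/v14.png

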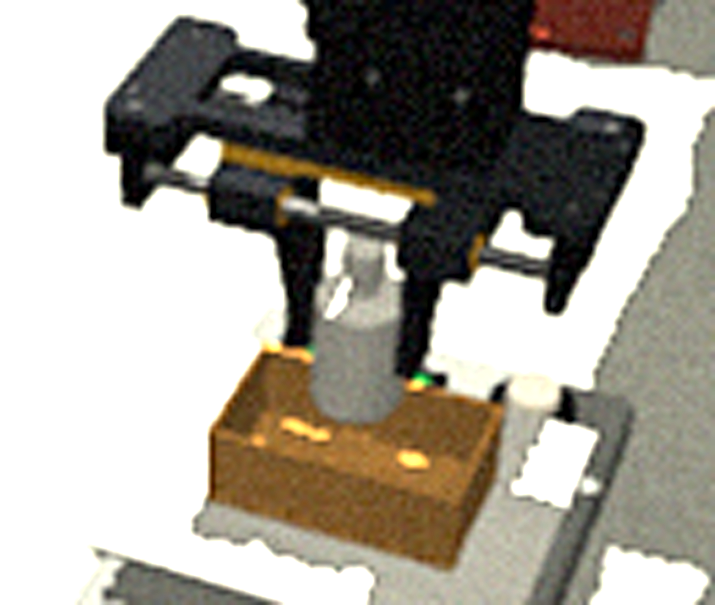

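Emit:
{"fn": "jog_arm", "kwargs": {
  "motion": [
    {"translation": [-0.06, 0.06, 0.8], "delta_rot": [0, 0, 0], "grip": -1},
    {"translation": [0, 0, 1], "delta_rot": [0, 0, 0], "grip": -1},
    {"translation": [0, 0, 1], "delta_rot": [0, 0, 0], "grip": -1},
    {"translation": [0, 0, 0.7], "delta_rot": [0, 0, 0], "grip": -1},
    {"translation": [0, 0, 0.4], "delta_rot": [0, 0, 0], "grip": -1},
    {"translation": [0, 0, 0], "delta_rot": [0, 0, 0], "grip": -1},
    {"translation": [0, 0, 0], "delta_rot": [0, 0, 0], "grip": -1}
  ]
}}

```text
t: 28.58
tool_pos: [586.9, 16.4, 128.0]
tool_rot: [-3.141, -0.001, -0.143]
contact_force: [1.0, 0.8, -5.5]
finger_gap: 37.1
```

```bash
python3 -c "
from h import *
go(586.8,16.2,121,-8.2)
s=load('scene9');print([240+357/5.5-.4,120+400/5.5-.4],proj(s,(587.7,16.9,120.2)))"
```

```text
t 28.57 pos [586.9  16.4 128. ] rot [-1.7997e+02 -5.0000e-02 -8.1800e+00] F [ 1.   0.8 -5.5] gap 37.1
shift cm [-0.01  0.02  0.7 ] turn [-0.03 -0.05  0.02] rows>= 1.0
[304.5090909090909, 192.32727272727274] (np.float64(304.8028252844687), np.float64(191.0533743280556))
```

Aligned. I'll lower it slowly until the pan carries the load.

Emit:
{"fn": "jog_arm", "kwargs": {
  "motion": [
    {"translation": [0, 0, 0.3], "delta_rot": [0, 0, 0], "grip": -1},
    {"translation": [0, 0, 0.3], "delta_rot": [0, 0, 0], "grip": -1},
    {"translation": [0, 0, 0.2], "delta_rot": [0, 0, 0], "grip": -1},
    {"translation": [0, 0, 0.2], "delta_rot": [0, 0, 0], "grip": -1},
    {"translation": [0, 0, 0], "delta_rot": [0, 0, 0], "grip": -1}
  ]
}}

```text
t: 29.2
tool_pos: [586.7, 16.4, 117.7]
tool_rot: [-3.141, -0.0, -0.143]
contact_force: [0.0, 0.2, -1.8]
finger_gap: 37.0
```

Emit:
{"fn": "jog_arm", "kwargs": {
  "motion": [
    {"translation": [0, 0, 0.2], "delta_rot": [0, 0, 0], "grip": -1},
    {"translation": [0, 0, 0.15], "delta_rot": [0, 0, 0], "grip": -1},
    {"translation": [0, 0, 0], "delta_rot": [0, 0, 0], "grip": -1},
    {"translation": [0, 0, 0], "delta_rot": [0, 0, 0], "grip": -1}
  ]
}}

```text
t: 29.7
tool_pos: [586.7, 16.5, 114.3]
tool_rot: [-3.141, -0.0, -0.143]
contact_force: [-0.3, 0.7, -0.3]
finger_gap: 37.0
```

Emit:
{"fn": "jog_arm", "kwargs": {
  "motion": [
    {"translation": [0, 0, 0], "delta_rot": [0, 0, 0], "grip": 0.0},
    {"translation": [0, 0, 0], "delta_rot": [0, 0, 0], "grip": 0.2},
    {"translation": [0, 0, 0], "delta_rot": [0, 0, 0], "grip": 0.2},
    {"translation": [0, 0, 0], "delta_rot": [0, 0, 0], "grip": 0.2}
  ]
}}

```text
t: 30.2
tool_pos: [586.7, 16.4, 114.2]
tool_rot: [-3.141, -0.0, -0.143]
contact_force: [0.3, 0.0, 1.3]
finger_gap: 51.7
```

```bash
python3 -c "
from h import *
go(586.8,16.2,200,-8.2)
s=grab('scene','scene10')
im=cv2.imread('pics/scene10.png')[120:230,240:370];im=np.clip(2.2*cv2.resize(im,None,fx=5.5,fy=5.5,interpolation=2).astype(int),0,255).astype(np.uint8);cv2.imwrite('pics/v15.png',im)"
```

```text
t 30.2 pos [586.7  16.4 114.2] rot [-1.7998e+02 -3.0000e-02 -8.1800e+00] F [0.3 0.  1.3] gap 51.7
shift cm [ 0.01  0.02 -8.58] turn [-0.02 -0.03  0.02] rows>= 2.0
```

View pics/v15.png

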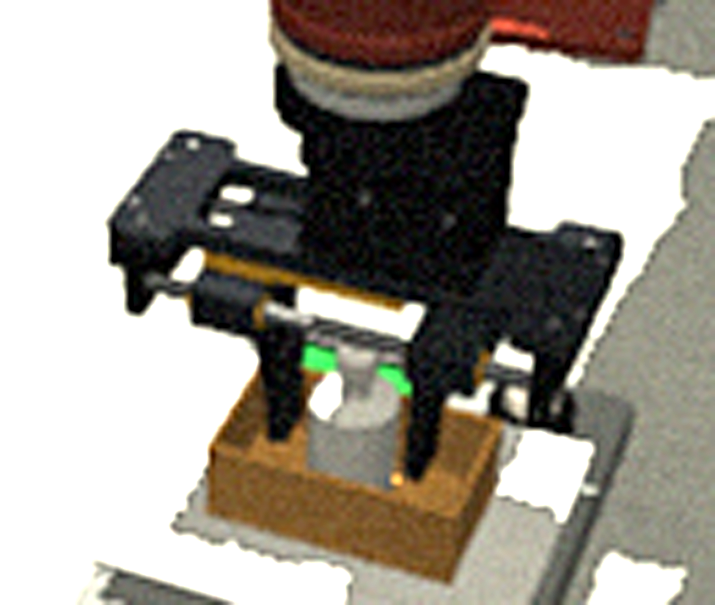

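The weight stands free in the tray, with the fingers clear on both sides at (285,410) and (420,440). I'll retract straight up and then swing away to inspect.

Emit:
{"fn": "jog_arm", "kwargs": {
  "motion": [
    {"translation": [0, 0, -0.5], "delta_rot": [0, 0, 0], "grip": 0.2},
    {"translation": [0, 0, -1], "delta_rot": [0, 0, 0], "grip": 0.2},
    {"translation": [0, 0, -2], "delta_rot": [0, 0, 0], "grip": 0.2},
    {"translation": [0, 0, -3], "delta_rot": [0, 0, 0], "grip": 0.2},
    {"translation": [0, 0, -4], "delta_rot": [0, 0, 0], "grip": 0.2},
    {"translation": [0, 0, -4], "delta_rot": [0, 0, 0], "grip": 0.2},
    {"translation": [-3, 2, -1], "delta_rot": [0, 0, 0], "grip": 0.2},
    {"translation": [-3, 5, 0], "delta_rot": [0, 0, 0], "grip": 0.2},
    {"translation": [-3, 5, 0], "delta_rot": [0, 0, 0], "grip": 0.2},
    {"translation": [-2, 5, 0], "delta_rot": [0, 0, 0], "grip": 0.2},
    {"translation": [-1, 5, 0], "delta_rot": [0, 0, 0], "grip": 0.2},
    {"translation": [0, 2, 0], "delta_rot": [0, 0, 0], "grip": 0.2}
  ]
}}

```text
t: 31.75
tool_pos: [432.8, -206.5, 271.1]
tool_rot: [3.14, -0.003, -0.146]
contact_force: [0.6, 0.7, -0.7]
finger_gap: 52.5
```

```bash
python3 - <<'E'
from m import *
go(586.8,16.2,200,-8.2)
grab('scene','scene11');d=grab('top','top11')
a=cv2.imread('pics/top11.png')[170:290,220:320];b=cv2.imread('pics/scene11.png')[130:260,240:370]
cv2.imwrite('pics/v16.png',np.clip(2*np.hstack([cv2.resize(a,(400,480)).astype(int),cv2.resize(b,(400,480))]),0,255).astype(np.uint8))
k=roi(d,240,300,190,240,lambda H,S,v:(S>90)&(H<25));r=rect(d,k,102);print(r)
cv2.imwrite('pics/v17.png',cv2.imread('pics/scene11.png'))
E
```

```text
t 31.75 pos [ 432.8 -206.5  271.1] rot [ 1.7992e+02 -1.5000e-01 -8.3400e+00] F [ 0.6  0.7 -0.7] gap 52.5
shift cm [ 11.99 -24.28   7.11] turn [ 0.08 -0.15 -0.14] rows>= 5.0
((589.35888671875, 18.231739044189453), (108.94588470458984, 62.43171310424805), 81.57474517822266)
```

View pics/v16.png

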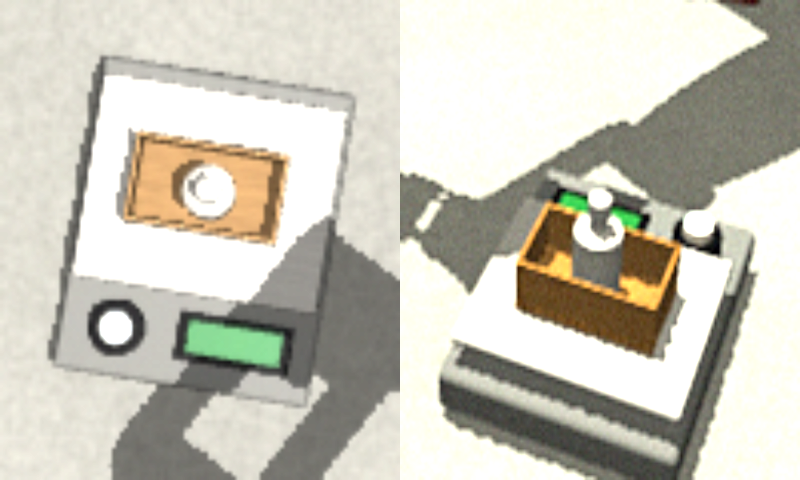

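View pics/v17.png

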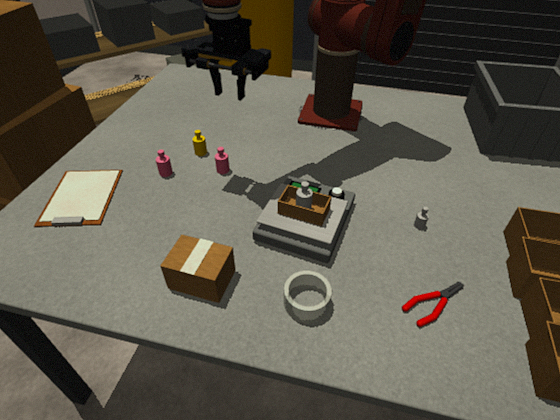

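```bash
python3 -c "
from h import *
d=load('top11');print(plane(d,271.7,217.4,118));print(robot.get_state()['joint_velocities'].round(3))
print(robot.job_done())"
```

```text
[585.56250971  15.99421153 118.        ]
[ 0.049 -0.001  0.012  0.019  0.009  0.033]
the job is handed in; nothing more can be done
None
```

The job is done and handed in at about 32 s of the 64 s allowed. The empty tray is on the pan, the tare key was pressed with only the tray on, and the large steel weight stands in the tray.

- **Tray:** The last top view puts its centre about 2.5 mm from the pan centre, aligned with the pan to within 0.3°.
- **Key:** On the way up the spring contact covered about 6 mm above a hard stop, so I take it as fully pressed. I could not see the key itself while the finger covered it. The press peaked at about 25 N against that stop. That is more than the 5 N needed, because the shut fingertips reach about 4 mm further than the stated 22 mm.
- **Weight:** I lowered it until the pan carried the load, then let go with the fingers clear. It stands upright about 2 mm from the pan centre.
- **The rest:** In the last picture the small weight, carton, tape roll and pliers look unmoved, and the arm is clear of everything.

**Checks that disagreed:** The scene camera placed the scale about 5 mm further in x than the top camera did. I relied on the top view, where the pan and key positions agreed. On the way to the weight, the last joint briefly stopped at its range limit and tilted the tool by 3°, with nothing in contact; I then corrected it.

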